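# Try the centrifuge lid, free its catch if it holds, and hold the lid open

### The arm

A 7-joint arm with a two-finger parallel gripper is mounted at the origin on the work surface. World frame = base frame: x ahead of the robot, y to its left, z up, the work surface at z = 0. Lengths are in m, angles in degrees, forces in N, time in s.
With the tool pointing down it reaches from about 0.425 to 0.95 m from the base axis. Payload 16.7 kg.
Tool frame: the origin (TCP) lies between the finger pads; the fingertips stand 25 mm ahead of it and the grasp point (between the pads) lies 6 mm ahead of it; x points along the fingers, z is the direction in which the jaws open and shut, and the axes are right-handed (so a half turn about x gives the same grasp; the last joint's range is limited). The gripper opens to 94 mm and grips with 3 to 60 N. Pads are 16 mm wide; open, the fingers measure 119 mm over their backs; the gripper's body (75 mm by 177 mm) begins 78 mm behind the grasp point.
Start: joints at [-84.196, 24.414, 4.234, 92.017, -1.954, 63.644, -3.845], TCP at [0.168, 0.654, 0.23] pointing down, gripper open.
Joint ranges: [-163.25, 163.25], [-28.42, 122.38], [-70.27, 78.77], [12.13, 141.07], [-58.53, 238.53], [9.26, 117.41], [-156.51, 156.51]. Speed limits (degrees/s): [108.29, 108.29, 136.94, 136.94, 172.46, 172.46, 172.46].

### API

Orientations are given as a 3x3 rotation matrix whose columns are the frame's x, y, z axes.
In Python, from workcell import r gives the robot as it stands. The module is installed in compiled form; this text tells all that it offers.
- The arm moves only by the tool drive_tool, never from a script. Its argument "series" is text: rows parted by semicolons, each of 6 numbers parted by spaces: the shift along the tool's x, y, z in mm, then the turn, a rotation vector about the tool's x, y, z in rad. In form: tx ty tz ax ay az; .... A call has 1 to 10 rows; each row is the pose to reach, as a shift and turn from the pose commanded when the call began, along the tool's axes at that moment; what a row does not reach only later rows make up. A row lasts 1/10 s, in which the tool goes at most 50 mm and 8.59 degrees, less where a joint would pass 70% of its speed; a pose out of reach is approached as far as the arm can. A call with a gripper value outside its range is refused whole. "gripper" is the finger opening in mm, from 0 to 94, set as the call begins (left out, the last holds). The fingers move at their own pace and stop on an object; the grip force is fixed at half the most. Time passes only in rows, so rows that repeat a pose let the fingers close. It gives the time, the measured TCP pose, the force and the opening at its end, in the units of the state.
- r.observe(): the state, without advancing time (a new reading comes with each control period).
- r.get_image(name): name is "side" or "top"; returns a dict with "color" (480x640x3 uint8, blue, green, red), "mtx" (3x3 intrinsics, pixels), "pose" (4x4, takes a point from camera to world coordinates). Camera axes: x right, y down, z forward; pixel columns grow to the right and rows downward; lengths in m; the calibration is good to about 2 mm. A picture is of the moment at which its call begins. There is no depth.
- r.hand_in(): hands the job in, once; it reports no verdict.
Trained networks look in a picture, given as the dict that the camera call returned (one of the last four; its "shot" number tells which), for a name from the list of things; names that differ only in an ending like _2 or _b are one class to them, and where a whole thing is asked for, a point or a joint stands for the part that bears it (a point fixed in the world has none). Each returns a list of dicts, best first, with "score" (0 to 1); they miss things now and then, are a little off and sometimes report something else, mostly with a low value. They report only what shows in the picture. A call takes as long as a camera call.
- r.look_for(query, picture): "xy" ([column, row] in pixels, amid what is visible of it).
- r.outline_of(query, picture): "region" (480x640 bool, what is visible of it) and "xy" ([column, row] in pixels, amid what is visible of it).
The state is a dict: "time_s": time; "q": joint angles; "joint_velocities": joint speeds; "tau": joint torques, N m; "position": TCP position; "tool_rot": TCP orientation; "ft_force": force on the tool from outside, world axes, zero at the start; "ft_torque": the same for the moment, N m; "width": opening from 0.0 (shut) to 1.0 (fully open).
Only numpy, scipy, OpenCV 4.12 (cv2) and the standard library are available. Lean on these libraries where they do the work, as an engineer would, in place of code of your own. Each camera call takes 0.05 s, during which the arm holds its last target. There are 200 camera calls.

### The job

The run is over and a colleague needs both hands to take the tubes out of the small centrifuge. First tug its lid up (it has a black handle), before touching the orange release slide, to feel whether the catch is holding it; if it is caught, push the slide right across to its green mark. Then raise the lid at least halfway to upright, about 55 degrees, and keep hold of it: the lid falls shut by itself, so the program finishes while holding it open and still, with everything else on the bench left where it stands.

Things in the scene. Friction and masses are not known exactly. Their poses are not given: they have to be found in the camera images.
- centrifuge: Cream microcentrifuge, fixed: case 280 mm deep (x), 210 wide (y), flat top (deck) 120 mm above the bench. Origin at the centre of its underside; x points from its front (towards the robot) to the rear hinge, y to its left, z up. The front 65 mm of the deck holds a flush display and keys right of the middle and the orange release slide left of it.
- catch_slot (a point): Mouth of the slot in the deck, 69 mm in front of the case's origin, where a steel striker under the lid's front edge enters. Inside, unseen, a lock bolt holds the striker or not; it differs from start to start. Held, the lid still rises 4 to 5 mm at the handle (0.02 to 0.03 rad), then stops hard; not held, it simply lifts.
- lid (a joint): Angle of the lid about its rear hinge, rad: 0 closed, growing as it opens upward, stop at 1.35. The hinge is free: the lid falls shut from any angle when let go. The lid (grey disc 176 mm across, top 138 mm above the bench, with a 76 mm wide tongue to the front) weighs 0.32 to 0.52 kg; lifting it takes 1.5 to 3 N at the handle.
- lid_handle (a point): Middle of the lid's black bow handle: round bar 12 mm thick, 72 mm long along the centrifuge's y, on posts at its ends (60 mm free between them), its centre 30 mm above the lid's top, 168 mm above the bench when closed, 182 mm in front of the hinge axis and 40 mm above it. Axes turn with the lid; closed, they are the centrifuge's.
- lid_hinge (a point): Point on the hinge axis, at the middle of the lid's width, 128 mm above the bench, 128 mm behind the centrifuge's origin. The axis runs along the centrifuge's y.
- release (a joint): Travel of the orange release slide, m: 0 to 0.002 at the start whether or not the lid is caught, up to 0.018 towards the green mark, along the centrifuge's +y (its left). It takes about 2 N and stays where it is left. Pushed to its end it drives the bolt clear, and the bolt then stays clear. A lid being pulled up binds the bolt.
- release_top (a point): Middle of the top of the slide's upright orange tab: 18 mm in x, 10 mm in y, standing 33 mm above the deck (153 mm above the bench). At travel 0 it is 115 mm in front of and 42 mm left of the centrifuge's origin. Axes are the centrifuge's.
- tube_rack: White microtube rack with capped tubes, 200 x 85 mm, 75 mm high, loose, standing close to the right side of the centrifuge. Origin at the centre of its underside. To be left alone.
- reagent_jar: Amber jar with black cap, 60 mm across, 85 mm high, loose, close to the left side of the centrifuge. Origin at the centre of its underside. To be left alone.
- spray_bottle: Pink spray bottle with red trigger head, 80 mm across, 202 mm high, loose. Origin at the centre of its underside. To be left alone.
- wash_bottle: White wash bottle with blue cap and bent spout, 66 mm across, 168 mm high, loose. Origin at the centre of its underside. To be left alone.
- towel_roll: Roll of paper towel on a round steel stand with a wire loop, 130 mm across, 180 mm high, loose. Origin at the centre of its underside. To be left alone.
- pipette: White micropipette with red plunger lying on the bench, 240 mm long, 30 mm high, loose. Origin under its middle. To be left alone.
- timer: White bench timer, 65 x 75 x 24 mm, loose. Origin at the centre of its underside. To be left alone.

How it is judged (in metres and radians):
On the way, in this order (a step that is already met when the one before it is completed fails the run):
1. the lid is tugged up at least 2 mm at its handle, the release slide still at its start (value of joint lid above 0.012 rad and value of joint release below 0.004 m and contact force between the fingers and lid above 0.5 N), for 0.1 s.
2. the catch is off: the slide pushed across (over 14 of 18 mm), or the lid come up freely past 20 degrees ((value of joint release above 0.014 m or value of joint lid above 0.35 rad)), for 0.05 s.
At the end, for the whole second after the job is handed in: The lid stands open at least halfway to upright (over 0.77 rad, 44 degrees) and still (under 0.1 rad/s), held by the robot's fingers (over 0.5 N between them) through the last second; no bystander has been shifted by more than 25 mm (value of joint lid above 0.77 rad and velocity of joint lid between -0.1 and 0.1 rad/s and contact force between the fingers and lid above 0.5 N); the arm keeps its last pose, push and grip.
It fails at once if the tube rack or the jar beside the centrifuge is shifted by more than 25 mm (distance of any of tube_rack, reagent_jar from where it was at the start of the episode above 0.025 m).
It fails at once if a bottle or the towel roll is shifted by more than 25 mm (distance of any of spray_bottle, wash_bottle, towel_roll from where it was at the start of the episode above 0.025 m).
It fails at once if the pipette or the timer is shifted by more than 25 mm (distance of any of pipette, timer from where it was at the start of the episode above 0.025 m).
It also fails if it takes over 64 s, if anything falls off the work surface, if the arm or the gripper's body presses on something with over 40 N, if the wrist force passes 120 N, or if a joint passes its speed limit or range.

## Working session

There is one attempt and no reset: what is moved stays moved. The work goes in short steps, Python scripts to look and compute and a tool call to move; the robot and the scene stay as the last step left them, time stands still between calls to the robot, and variables do not carry over. Pictures are saved under pics/ and viewed, about 8 in all and at most 12, crops included, and the job is handed in when it is done.

Besides the shell and the picture viewer there is one more tool, called after "Request:" as a command line: name --argument value ..., lists and objects as JSON in quotes. drive_tool: Moves the arm, as the interface text tells. Its arguments: {"type":"object","properties":{"series":{"type":"string"},"gripper":{"type":"number"}},"required":["series"]}

```bash
mkdir -p pics; python3 - <<'E'
from workcell import r
import cv2,numpy as np
for n in("side","top"):
    p=r.get_image(n); cv2.imwrite(f"pics/{n}0.png",p["color"])
    print(n,p["mtx"].tolist(),np.round(p["pose"],4).tolist())
    for q in("centrifuge","catch_slot","lid_handle","lid_hinge","release_top","tube_rack","reagent_jar","spray_bottle","wash_bottle","towel_roll","pipette","timer"):
        print(q,[(np.round(d["xy"]).tolist(),round(d["score"],2)) for d in r.look_for(q,p)[:2]])
print(r.observe())
E
```

```text
side [[480.8153833364898, 0.0, 331.7644187456643], [0.0, 480.8153833364898, 228.61200254618768], [0.0, 0.0, 1.0]] [[0.7055, -0.4962, 0.5061, -0.1414], [-0.7087, -0.4985, 0.4992, -0.6774], [0.0046, -0.7108, -0.7033, 1.0411], [0.0, 0.0, 0.0, 1.0]]
centrifuge [([299.0, 216.0], 0.73), ([351.0, 208.0], 0.37)]
catch_slot [([346.0, 228.0], 0.79)]
lid_handle [([350.0, 212.0], 0.98), ([368.0, 350.0], 0.4)]
lid_hinge [([351.0, 208.0], 0.67)]
release_top []
tube_rack [([382.0, 277.0], 0.97)]
reagent_jar [([353.0, 211.0], 0.62), ([310.0, 195.0], 0.58)]
spray_bottle [([258.0, 154.0], 0.77)]
wash_bottle [([223.0, 191.0], 0.87)]
towel_roll [([482.0, 300.0], 0.92)]
pipette [([191.0, 213.0], 0.79)]
timer [([365.0, 348.0], 0.79), ([350.0, 209.0], 0.65)]
top [[470.43653614687605, 0.0, 312.12885908735336], [0.0, 470.43653614687605, 229.83833904440473], [0.0, 0.0, 1.0]] [[-0.0256, -0.9863, 0.1632, 0.3663], [-0.9995, 0.0285, 0.0155, -0.0076], [-0.0199, -0.1627, -0.9865, 1.2751], [0.0, 0.0, 0.0, 1.0]]
centrifuge [([477.0, 195.0], 0.46)]
catch_slot [([320.0, 223.0], 0.6)]
lid_handle [([318.0, 206.0], 0.9)]

[... 420 characters left out ...]
95,  63.64458178,  -3.84418443]), 'joint_velocities': array([-0.07332137, -0.03032762,  0.1155637 , -0.02843821, -0.00311215,
        0.09609738, -0.02178773]), 'tau': array([ 3.88079367e-03, -9.35519171e+01,  3.66529293e+00, -4.54543126e+01,
       -4.88284032e-02,  1.32370795e-02,  5.89559932e-05]), 'position': array([0.16754222, 0.65382626, 0.23045943]), 'tool_rot': array([[-3.77457068e-05, -9.68694592e-01,  2.48255486e-01],
       [-6.84286617e-05,  2.48255488e-01,  9.68694590e-01],
       [-9.99999997e-01,  1.95762713e-05, -7.56570534e-05]]), 'ft_force': array([-0.18766528, -0.44374883, -0.19724581]), 'ft_torque': array([0.00453093, 0.07459384, 0.01170811]), 'width': 1.0032702318339957}
```

View pics/side0.png

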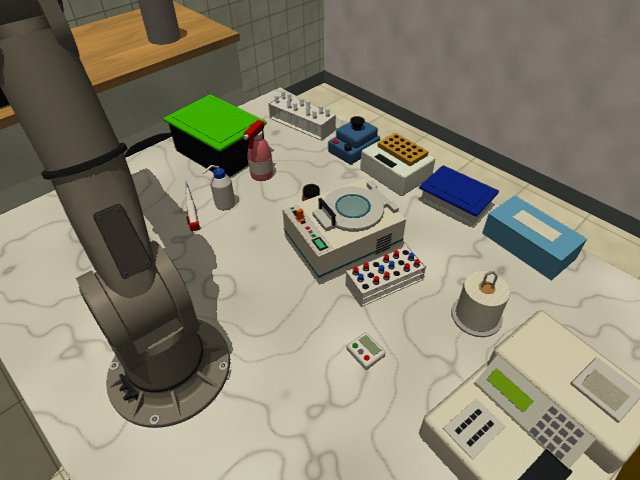

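View pics/top0.png

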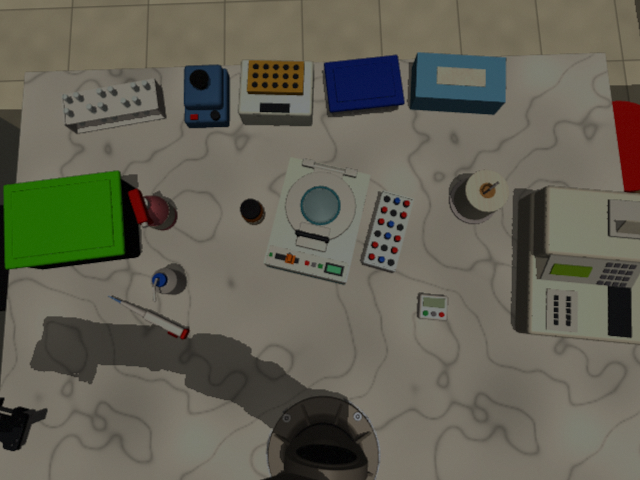

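The side view shows the centrifuge around (345,225): black handle near (327,212), orange tab near (299,214), jar behind it at (311,192), rack at (385,275). In the top view the handle is near (312,237), the tab near (291,258), the jar at (252,211) and the rack at (390,232). I'll zoom in for exact points.

```bash
python3 - <<'E'
import cv2,numpy as np
s=cv2.imread("pics/side0.png")[175:295,275:435]; t=cv2.imread("pics/top0.png")[150:290,245:425]
s=cv2.resize(s,None,fx=5,fy=5,interpolation=cv2.INTER_CUBIC)
t=cv2.resize(t,None,fx=4.25,fy=4.25,interpolation=cv2.INTER_CUBIC)
for k,im,f in(("side",s,5),("top",t,4.25)):
    x0,y0=(275,175) if k=="side" else (245,150)
    for i in range(0,200,20):
        cv2.putText(im,str(x0+i),(int(i*f),10),0,.4,(255,0,255),1); cv2.putText(im,str(y0+i),(0,int(i*f)+5),0,.4,(255,0,255),1)
        cv2.line(im,(int(i*f),12),(int(i*f),20),(255,0,255),1);cv2.line(im,(28,int(i*f)),(36,int(i*f)),(255,0,255),1)
    cv2.imwrite(f"pics/{k}0z.png",im)
E
```

```text
(no output)
```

View pics/side0z.png

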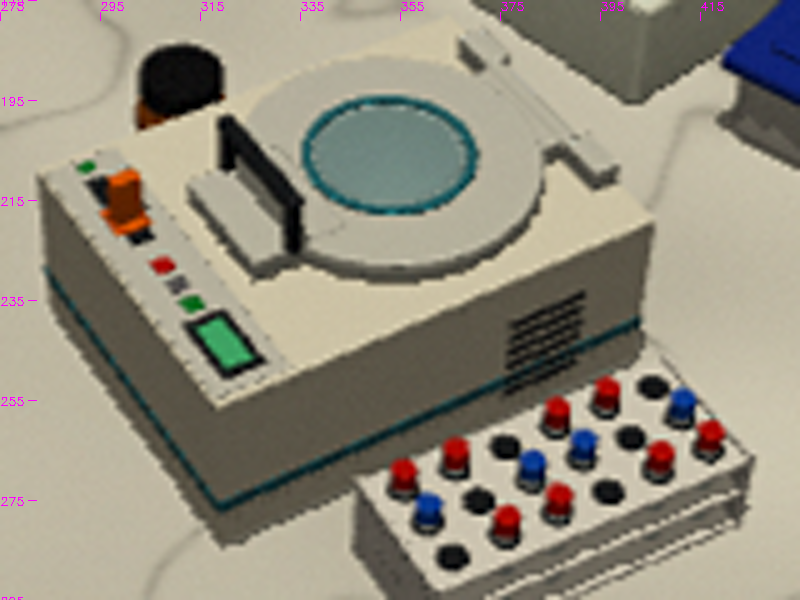

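View pics/top0z.png

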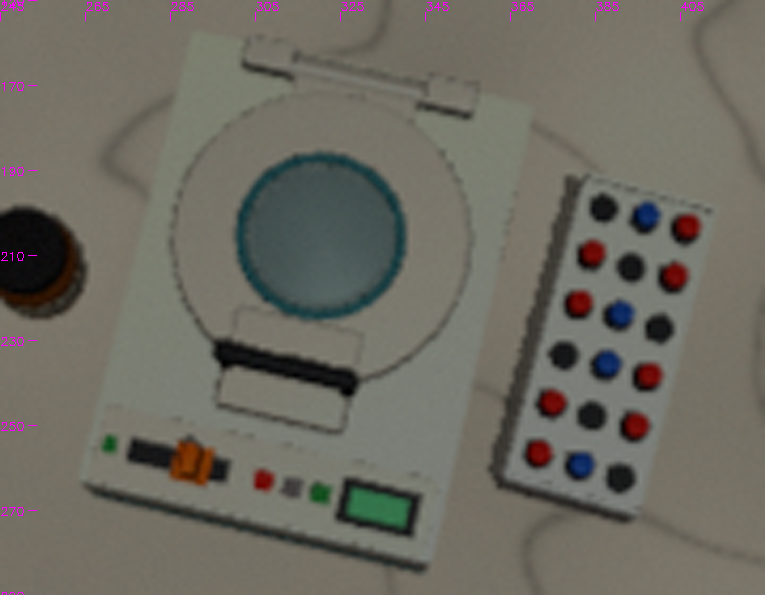

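The crops give these full-image positions:

| Point | Side (px) | Top (px) |
|---|---|---|
| Handle, left end | (320.8,198.6) | (297,233) |
| Handle, right end | (333.8,214) | (327.6,240) |
| Tab top | (300,210) | (290,256) |
| Deck, front left | (283,210.4) | (264,264) |
| Deck, front right | (319,256.4) | (346,282) |
| Deck, rear right | (405,219.6) | (370,175) |
| Deck, rear left | not used | (290,157) |

Next I'll fit the centrifuge pose to these.

```bash
cat > h.py <<'E'
from workcell import r
import numpy as np
from scipy.spatial.transform import Rotation as R
from scipy.optimize import least_squares
def proj(p,c):
    M=np.linalg.inv(c["pose"]); q=(M[:3,:3]@np.asarray(p).T).T+M[:3,3]; q=q@c["mtx"].T; return q[:,:2]/q[:,2:]
def w(p,s): # centrifuge-> world, s=(x,y,yaw)
    return R.from_euler("z",s[2]).apply(p)+np.r_[s[0],s[1],0]
def ray(uv,c,z):
    d=c["pose"][:3,:3]@np.linalg.solve(c["mtx"],np.r_[uv,1]); o=c["pose"][:3,3]; return o+d*(z-o[2])/d[2]
def row(p,yaw,tilt=0): # TCP target (world), tool z at yaw
    o=r.observe(); T=o["tool_rot"]
    G=np.column_stack([[0,0,-1],[np.sin(yaw),-np.cos(yaw),0],[np.cos(yaw),np.sin(yaw),0]])
    print("at",np.round(o["position"],4),"F",np.round(o["ft_force"],1),"row mm",np.round(1000*T.T@(np.asarray(p)-o["position"]),1),"rot",np.round(R.from_matrix(T.T@G).as_rotvec(),3))
E
python3 - <<'E'
from h import *
P=np.array([[-.14,.105,.12],[-.14,-.105,.12],[.14,-.105,.12],[-.054,.036,.174],[-.054,-.036,.174],[-.115,.043,.153],[.14,.105,.12]])
S=np.array([[283,210.4],[319.2,256.4],[405.4,219.6],[320.8,198.6],[333.8,214],[300.2,210]])
T=np.array([[264.3,264.1],[345.7,281.8],[369.7,174.7],[297,232.8],[327.6,240.4],[289.7,256],[290.4,157.1]])
s,t=r.get_image("side"),r.get_image("top")
f=lambda x:np.r_[(proj(w(P[:6],x),s)-S).ravel(),(proj(w(P,x),t)-T).ravel()]
k=least_squares(f,[.6,0,-.2],loss="soft_l1"); x=k.x; print(x,np.round(f(x).reshape(-1,2),1).tolist())
np.save("s.npy",x)
h=w([-.054,0,.168],x); print("handle",h,"tab",w([-.115,.042,.153],x))
for n,z in(("spray_bottle",.15),("wash_bottle",.12),("towel_roll",.15),("pipette",.02),("reagent_jar",.085)):
    for d in r.look_for(n,t)[:1]: print(n,ray(d["xy"],t,z).round(3))
row([h[0],h[1],.35],x[2])
E
```

```text
[ 0.58645367 -0.00496042 -0.25178047] [[-1.0, -1.3], [-0.7, 0.2], [0.6, -1.0], [-0.7, -0.1], [-0.2, -0.1], [-0.7, 0.3], [-0.4, -0.7], [1.5, 0.7], [1.0, -0.5], [1.0, -0.4], [0.0, -1.3], [0.1, 1.7], [-0.2, -0.3]]
handle [0.53415627 0.00849253 0.168     ] tab [0.48554298 0.06436513 0.153     ]
spray_bottle [0.607 0.397 0.15 ]
wash_bottle [0.441 0.365 0.12 ]
towel_roll [ 0.624 -0.397  0.15 ]
pipette [0.336 0.42  0.02 ]
reagent_jar [0.618 0.17  0.085]Traceback (most recent call last):
  File "<stdin>", line 12, in <module>
  File "h.py", line 14, in row
    print("at",np.round(o["position"],4),"F",np.round(o["ft_force"],1),"row mm",np.round(1000*T.T@(np.asarray(p)-o["position"]),1),"rot",np.round(R.from_matrix(T.T@G).as_rotvec(),3))
                                                                                                                                                  ~~~~~~~~~~~~~^^^^^^^
  File "scipy/spatial/transform/_rotation.pyx", line 1143, in scipy.spatial.transform._rotation.Rotation.from_matrix
ValueError: Non-positive determinant (left-handed or null coordinate frame) in rotation matrix 0: [[ 9.99999993e-01  1.16740888e-04 -1.38687187e-05]
 [-1.39763557e-05  9.22066115e-04 -9.99999575e-01]
 [ 1.16728051e-04 -9.99999568e-01 -9.22067740e-04]].
```

```bash
sed -i 's/\[np.sin(yaw),-np.cos(yaw),0\]/[-np.sin(yaw),np.cos(yaw),0]/' h.py; python3 - <<'E'
from h import *
x=np.load("s.npy"); h=w([-.054,0,.35],x); row(h,x[2]); 
E
```

```text
at [0.1675 0.6538 0.2305] F [-0.8  0.5  0. ] row mm [-119.5 -515.3 -534.1] rot [ 1.572 -0.     0.   ]
```

Request:
drive_tool --series "-50 0 0 0 0 0; -100 0 0 0 0 0; -120 -30 -31 0.1 0 0; -120 -62 -64 0.2 0 0; -120 -94 -97 0.3 0 0; -120 -126 -130 0.4 0 0; -120 -158 -163 0.5 0 0; -120 -190 -196 0.6 0 0; -120 -222 -229 0.7 0 0; -120 -254 -262 0.8 0 0" --gripper 50

```text
time_s: 2.65
position: [0.3492, 0.3352, 0.3507]
tool_rot: [[0.0, -0.493, 0.87], [0.001, 0.87, 0.493], [-1.0, 0.001, 0.0]]
ft_force: [1.2, 0.2, -0.3]
width: 0.531
```

```bash
python3 - <<'E'
from h import *
x=np.load("s.npy"); h=w([-.054,0,.35],x); row(h,x[2]); 
E
```

```text
at [0.3492 0.3352 0.3507] F [ 1.2  0.2 -0.3] row mm [ 5.000e-01 -3.754e+02 -3.000e-01] rot [ 0.768  0.    -0.001]
```

Request:
drive_tool --series "0 -45 0 0.1 0 0; 0 -90 0 0.2 0 0; 0 -135 0 0.3 0 0; 0 -180 0 0.4 0 0; 0 -225 0 0.5 0 0; 0 -270 0 0.6 0 0; 0 -315 0 0.7 0 0; 0 -355 0 0.768 0 0; 0 -375 0 0.768 0 0; 0 -375 0 0.768 0 0"

```text
time_s: 3.65
position: [0.5356, 0.0087, 0.3506]
tool_rot: [[0.0, 0.25, 0.968], [-0.001, 0.968, -0.25], [-1.0, -0.001, 0.001]]
ft_force: [-0.4, 0.8, 0.2]
width: 0.531
```

```bash
python3 - <<'E'
from h import *
import cv2
x=np.load("s.npy"); row(w([-.054,0,.24],x),x[2]); row(w([-.054,0,.174],x),x[2])
p=r.get_image("side"); cv2.imwrite("pics/side1.png",cv2.resize(p["color"][120:300,220:460],None,fx=3.3,fy=3.3,interpolation=cv2.INTER_CUBIC))
E
```

```text
at [0.5356 0.0087 0.3506] F [-0.4  0.8  0.2] row mm [110.6  -0.4  -1.4] rot [-0.001  0.001  0.001]
at [0.5356 0.0087 0.3506] F [-0.4  0.8  0.2] row mm [176.6  -0.4  -1.5] rot [-0.001  0.001  0.001]
```

View pics/side1.png

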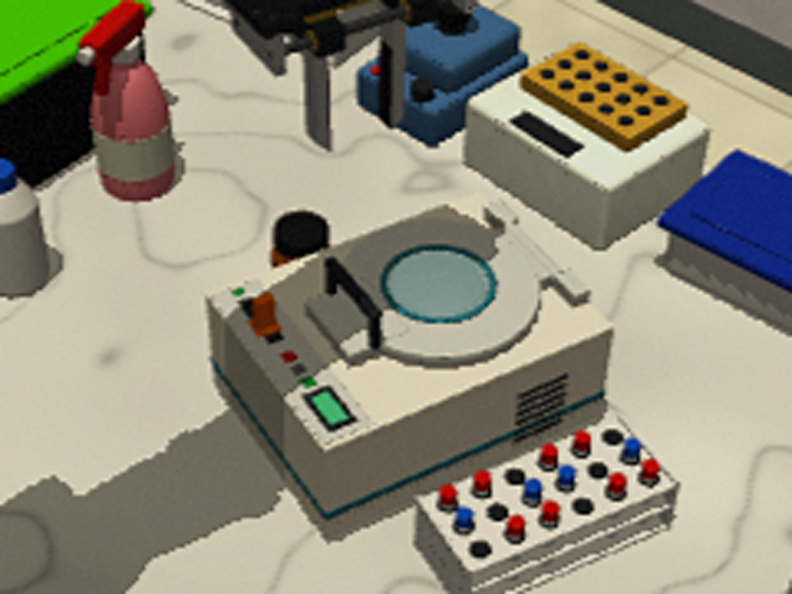

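The view shows the open fingers above the machine, at crop pixels (320,100) and (385,90), lined up across the handle. The bench is undisturbed. Next I go down and grip.

Request:
drive_tool --series "40 0 -1.5 0 0 0; 80 0 -1.5 0 0 0; 110 0 -1.5 0 0 0; 130 0 -1.5 0 0 0; 145 0 -1.5 0 0 0; 160 0 -1.5 0 0 0; 170 0 -1.5 0 0 0; 176 0 -1.5 0 0 0; 176 0 -1.5 0 0 0"

```text
time_s: 4.6
position: [0.5331, 0.0124, 0.1741]
tool_rot: [[-0.001, 0.245, 0.97], [-0.0, 0.97, -0.245], [-1.0, -0.0, -0.001]]
ft_force: [-0.5, -0.4, -0.2]
width: 0.534
```

Request:
drive_tool --series "0 0 0 0 0 0; 0 0 0 0 0 0; 0 0 0 0 0 0; 0 0 0 0 0 0; 0 0 0 0 0 0; 0 0 0 0 0 0; 0 0 0 0 0 0; 0 0 0 0 0 0" --gripper 4

```text
time_s: 5.4
position: [0.5345, 0.0117, 0.1748]
tool_rot: [[0.002, 0.246, 0.969], [-0.0, 0.969, -0.246], [-1.0, 0.0, 0.002]]
ft_force: [6.9, -2.3, -3.9]
width: 0.121
```

Gripped: the opening is 11.4 mm against a 12 mm bar. Now the tug.

Request:
drive_tool --series "-1 0 0 0 0 0; -2 0 0 0 0 0; -3 0 0 0 0 0; -3.5 0 0 0 0 0; -4 0 0 0 0 0; -4 0 0 0 0 0; -4 0 0 0 0 0"

```text
time_s: 6.1
position: [0.5354, 0.0114, 0.179]
tool_rot: [[0.004, 0.246, 0.969], [-0.001, 0.969, -0.246], [-1.0, 0.0, 0.004]]
ft_force: [12.9, -3.8, -8.6]
width: 0.118
```

Request:
drive_tool --series "-1 0 0 0 0 0; -2 0 0 0 0 0; -3 0 0 0 0 0; -3 0 0 0 0 0; -3 0 0 0 0 0"

```text
time_s: 6.6
position: [0.5353, 0.0111, 0.1808]
tool_rot: [[0.004, 0.246, 0.969], [-0.002, 0.969, -0.246], [-1.0, -0.001, 0.005]]
ft_force: [23.9, -4.8, -36.5]
width: 0.116
```

At +7 mm commanded, the pull jumps from 8.6 N to 36.5 N and the rise stops hard, so the lid is caught. I'll lower it, let go and go to the slide.

Request:
drive_tool --series "3 0 0 0 0 0; 5 0 0 0 0 0; 7 0 0 0 0 0; 7 0 0 0 0 0; 7 0 0 0 0 0"

```text
time_s: 7.1
position: [0.5345, 0.0115, 0.1755]
tool_rot: [[0.002, 0.246, 0.969], [0.0, 0.969, -0.246], [-1.0, 0.001, 0.002]]
ft_force: [1.0, -2.5, 11.6]
width: 0.119
```

Request:
drive_tool --series "0 0 0 0 0 0; 0 0 0 0 0 0; 0 0 0 0 0 0; 0 0 0 0 0 0; 0 0 0 0 0 0; -20 0 0 0 0 0; -50 0 0 0 0 0; -76 0 0 0 0 0; -76 0 0 0 0 0" --gripper 46

```text
time_s: 8.0
position: [0.5348, 0.0119, 0.2533]
tool_rot: [[0.004, 0.246, 0.969], [0.001, 0.969, -0.246], [-1.0, 0.002, 0.004]]
ft_force: [0.1, -0.2, -1.0]
width: 0.487
```

```bash
python3 - <<'E'
from h import *
import cv2
x=np.load("s.npy"); row(w([-.115,.017,.25],x),x[2]); row(w([-.115,.017,.163],x),x[2])
p=r.get_image("side");q=r.get_image("top")
a=p["color"][175:265,270:390]; b=q["color"][200:290,245:365]
cv2.imwrite("pics/c2.png",cv2.resize(np.vstack([a,b]),None,fx=3.3,fy=3.3,interpolation=cv2.INTER_CUBIC))
E
```

```text
at [0.5348 0.0119 0.2533] F [ 0.1 -0.2 -1. ] row mm [  3.2  13.8 -60.8] rot [ 0.004  0.004 -0.002]
at [0.5348 0.0119 0.2533] F [ 0.1 -0.2 -1. ] row mm [ 90.2  13.6 -61.1] rot [ 0.004  0.004 -0.002]
```

View pics/c2.png

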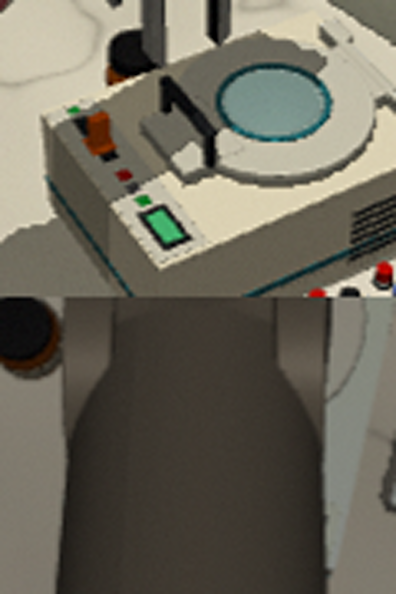

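The crop shows the lid shut again, with the tab still at its start (crop (97,130)). The arm hides the top view. Next: close the fingers and come down on the right side of the tab.

Request:
drive_tool --series "0 14 -30 0 0 0; 0 14 -61 0 0 0; 0 14 -61 0.004 0.004 0; 20 14 -61 0.004 0.004 0; 40 14 -61 0.004 0.004 0; 60 14 -61 0.004 0.004 0; 75 14 -61 0.004 0.004 0; 85 14 -61 0.004 0.004 0; 90 14 -61 0.004 0.004 0; 90 14 -61 0.004 0.004 0" --gripper 0

```text
time_s: 9.1
position: [0.4775, 0.0402, 0.1599]
tool_rot: [[-0.005, 0.25, 0.968], [0.0, 0.968, -0.25], [-1.0, -0.001, -0.005]]
ft_force: [-0.1, 0.1, -0.3]
width: 0.003
```

```bash
python3 - <<'E'
from h import *
import cv2
x=np.load("s.npy"); row(w([-.115,.047,.163],x),x[2]); print(r.observe()["width"])
p=r.get_image("side")
cv2.imwrite("pics/c3.png",cv2.resize(p["color"][160:265,260:390],None,fx=5,fy=5,interpolation=cv2.INTER_CUBIC))
E
```

```text
at [0.4775 0.0402 0.1599] F [-0.1  0.1 -0.3] row mm [-3.1 30.4  1.7] rot [-0.001 -0.005  0.001]
0.0031333514995018313
```

View pics/c3.png

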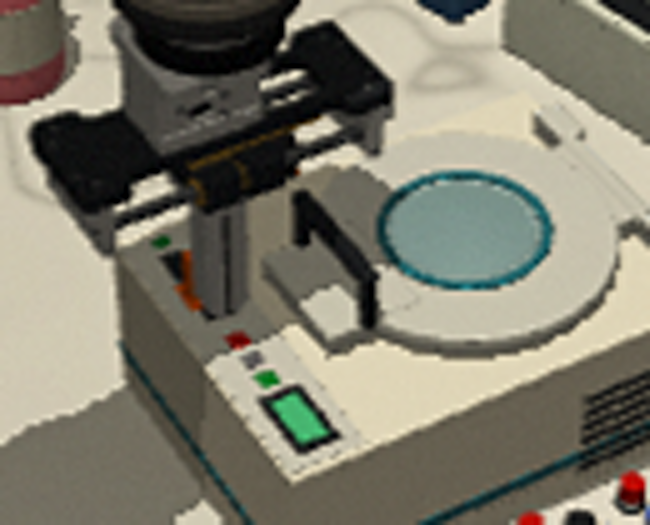

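The closed fingers stand just right of the tab (crop (190,275)), clear of the handle. Push left.

Request:
drive_tool --series "0 5 1 0 0 0; 0 10 1.5 0 0 0; 0 14 1.5 0 0 0; 0 18 1.5 0 0 0; 0 22 1.5 0 0 0; 0 25 1.5 0 0 0; 0 27 1.5 0 0 0; 0 29 1.5 0 0 0; 0 29 1.5 0 0 0"

```text
time_s: 10.05
position: [0.4864, 0.0684, 0.1604]
tool_rot: [[-0.004, 0.249, 0.968], [0.001, 0.968, -0.249], [-1.0, 0.0, -0.004]]
ft_force: [-0.1, 0.2, -0.4]
width: 0.004
```

Request:
drive_tool --series "0 1 0 0 0 0; 0 2 0 0 0 0; 0 3 0 0 0 0; 0 3 0 0 0 0"

```text
time_s: 10.45
position: [0.4868, 0.0703, 0.1604]
tool_rot: [[-0.005, 0.25, 0.968], [0.0, 0.968, -0.25], [-1.0, -0.001, -0.005]]
ft_force: [-1.0, -6.4, 4.9]
width: 0.004
```

Request:
drive_tool --series "0 1 0 0 0 0; 0 2 0 0 0 0; 0 2 0 0 0 0; 0 2 0 0 0 0"

```text
time_s: 10.85
position: [0.4869, 0.0707, 0.1604]
tool_rot: [[-0.006, 0.251, 0.968], [-0.001, 0.968, -0.251], [-1.0, -0.003, -0.005]]
ft_force: [-6.4, -15.2, 10.0]
width: 0.003
```

Request:
drive_tool --series "0 -5 0 0 0 0; 0 -10 0 0 0 0; -20 -12 0 0 0 0; -50 -12 0 0 0 0; -90 -12 0 0 0 0; -90 -12 0 0 0 0"

```text
time_s: 11.45
position: [0.487, 0.0617, 0.2545]
tool_rot: [[0.002, 0.25, 0.968], [0.004, 0.968, -0.25], [-1.0, 0.005, 0.0]]
ft_force: [-0.4, 0.3, -0.4]
width: 0.003
```

```bash
python3 - <<'E'
from h import *
import cv2
x=np.load("s.npy"); row(w([-.054,0,.25],x),x[2]); row(w([-.054,0,.174],x),x[2])
p=r.get_image("side")
cv2.imwrite("pics/c4.png",cv2.resize(p["color"][160:265,260:390],None,fx=5,fy=5,interpolation=cv2.INTER_CUBIC))
E
```

```text
at [0.487  0.0617 0.2545] F [-0.4  0.3 -0.4] row mm [  4.4 -39.7  58.9] rot [-0.     0.    -0.005]
at [0.487  0.0617 0.2545] F [-0.4  0.3 -0.4] row mm [ 80.4 -40.1  58.9] rot [-0.     0.    -0.005]
```

View pics/c4.png

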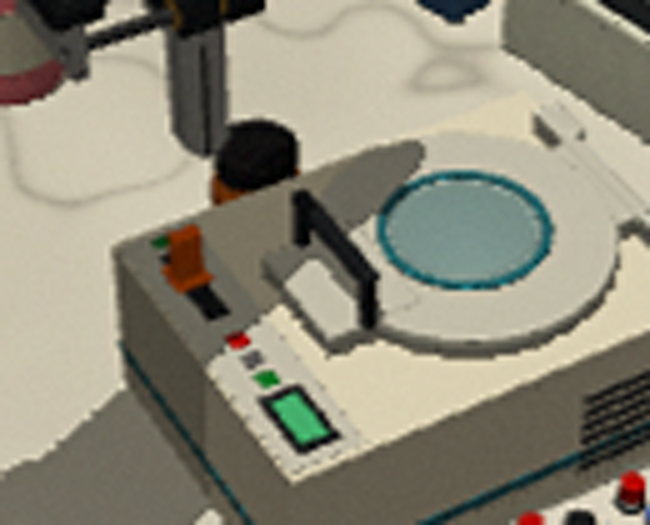

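The tab now sits at its far end by the green mark (crop (185,250)), and the pushing force rose to 15 N with no more travel. I'll grip the handle again.

Request:
drive_tool --series "0 -20 30 0 0 0; 0 -40 60 0 0 0; 0 -40 60 0 0 0; 0 -40 60 0 0 0; 20 -40 60 0 0 0; 40 -40 60 0 0 0; 55 -40 60 0 0 0; 68 -40 60 0 0 0; 80 -40 60 0 0 0; 80 -40 60 0 0 0" --gripper 50

```text
time_s: 12.5
position: [0.5319, 0.008, 0.1688]
tool_rot: [[-0.006, 0.249, 0.969], [0.0, 0.969, -0.249], [-1.0, -0.001, -0.006]]
ft_force: [-0.8, 0.2, 0.4]
width: 0.534
```

Request:
drive_tool --series "0 0 0 0 0 0; 0 0 0 0 0 0; 0 0 0 0 0 0; 0 0 0 0 0 0; 0 0 0 0 0 0; 0 0 0 0 0 0; 0 0 0 0 0 0; 0 0 0 0 0 0" --gripper 4

```text
time_s: 13.3
position: [0.5335, 0.0076, 0.1705]
tool_rot: [[-0.002, 0.25, 0.968], [0.001, 0.968, -0.25], [-1.0, 0.0, -0.003]]
ft_force: [5.0, -0.6, -1.8]
width: 0.117
```

```bash
python3 - <<'E'
import numpy as np
a,h,d=182,40,2.5
for th in np.arange(.05,1.01,.05):
    dx=a-a*np.cos(th)+h*np.sin(th); dz=a*np.sin(th)+h*np.cos(th)-h; f=.36*th
    dx+=d*np.sin(f); dz+=d*np.cos(f)-d
    print(f"{-dz:.1f} 0 {dx:.1f} 0 {f:.3f} 0;",end=" ")
E
```

```text
-9.0 0 2.3 0 0.018 0; -18.0 0 5.0 0 0.036 0; -26.7 0 8.2 0 0.054 0; -35.4 0 11.8 0 0.072 0; -43.8 0 15.8 0 0.090 0; -52.0 0 20.2 0 0.108 0; -60.0 0 25.1 0 0.126 0; -67.7 0 30.3 0 0.144 0; -75.1 0 35.9 0 0.162 0; -82.3 0 41.9 0 0.180 0; -89.2 0 48.2 0 0.198 0; -95.7 0 54.9 0 0.216 0; -101.9 0 61.9 0 0.234 0; -107.8 0 69.2 0 0.252 0; -113.2 0 76.8 0 0.270 0; -118.3 0 84.6 0 0.288 0; -123.0 0 92.7 0 0.306 0; -127.3 0 101.0 0 0.324 0; -131.2 0 109.5 0 0.342 0; -134.6 0 118.2 0 0.360 0;
```

Request:
drive_tool --series "-4 0 1 0 0 0; -9 0 2.3 0 0 0; -9 0 2.3 0 0 0; -9 0 2.3 0 0 0"

```text
time_s: 13.7
position: [0.5355, 0.007, 0.1792]
tool_rot: [[-0.003, 0.249, 0.968], [0.001, 0.968, -0.249], [-1.0, 0.0, -0.003]]
ft_force: [7.2, -2.0, -4.5]
width: 0.119
```

The lid is free, with only 4.5 N at +9 mm. Next I raise it along the arc, with a slight tilt.

Request:
drive_tool --series "-9 0 2.7 0 0.02 0; -17.7 0 5.9 0 0.04 0; -26.4 0 9.5 0 0.06 0; -34.8 0 13.5 0 0.08 0; -43 0 17.9 0 0.1 0; -51 0 22.8 0 0.12 0; -58.7 0 28 0 0.14 0; -66.1 0 33.6 0 0.16 0; -73.3 0 39.6 0 0.18 0; -80.2 0 45.9 0 0.2 0"

```text
time_s: 14.7
position: [0.5786, -0.0044, 0.2589]
tool_rot: [[-0.2, 0.249, 0.947], [0.051, 0.968, -0.244], [-0.978, -0.001, -0.207]]
ft_force: [-6.0, 0.3, 0.6]
width: 0.12
```

```bash
python3 - <<'E'
from h import *
x=np.load("s.npy"); o=r.observe(); T=o["tool_rot"]
g=R.from_euler("z",-x[2]).apply(o["position"]+.0025*T[:,0]-np.r_[x[0],x[1],0])-[.128,0,.128]
print("bar rel hinge",g,"r",np.hypot(g[0],g[2]),"theta",np.arctan2(g[2],-g[0])-np.arctan2(40,182),o["ft_force"],o["width"],o["q"].round(0))
a,h,d=182,40,2.5
th0,f0=.55,.2
P=lambda th,f:np.array([-a*np.cos(th)+h*np.sin(th)+d*np.sin(f),a*np.sin(th)+h*np.cos(th)+d*np.cos(f)])
for th in np.arange(.6,1.01,.05):
    f=f0+.4*(th-th0); D=P(th,f)-P(th0,f0)
    tx=D@[-np.sin(f0),-np.cos(f0)]; tz=D@[np.cos(f0),-np.sin(f0)]
    print(f"{tx:.1f} 0 {tz:.1f} 0 {f-f0:.3f} 0;",end=" ")
E
```

```text
bar rel hinge [-0.13624676 -0.00141234  0.12846576] r 0.18726086164124442 theta 0.5396718296753246 [-6.00395388  0.28171421  0.59378953] 0.12049690218814388 [-34.  25.  42.  96. -18.  77.  -2.]
-7.7 0 5.2 0 0.020 0; -15.2 0 10.9 0 0.040 0; -22.4 0 16.9 0 0.060 0; -29.2 0 23.2 0 0.080 0; -35.8 0 29.9 0 0.100 0; -42.0 0 36.9 0 0.120 0; -47.8 0 44.2 0 0.140 0; -53.3 0 51.7 0 0.160 0; -58.4 0 59.6 0 0.180 0;
```

Request:
drive_tool --series "-7.7 0 5.2 0 0.02 0; -15.2 0 10.9 0 0.04 0; -22.4 0 16.9 0 0.06 0; -29.2 0 23.2 0 0.08 0; -35.8 0 29.9 0 0.1 0; -42 0 36.9 0 0.12 0; -47.8 0 44.2 0 0.14 0; -53.3 0 51.7 0 0.16 0; -57 0 57 0 0.17 0; -57 0 57 0 0.17 0"

```text
time_s: 15.7
position: [0.6441, -0.0217, 0.3053]
tool_rot: [[-0.357, 0.25, 0.9], [0.092, 0.968, -0.232], [-0.93, 0.0, -0.369]]
ft_force: [-12.7, 1.3, 24.8]
width: 0.116
```

Request:
drive_tool --series "0 0 0 0 0 0; 0 0 0 0 0 0; 0 0 0 0 0 0; 0 0 0 0 0 0; 0 0 0 0 0 0"

```text
time_s: 16.2
position: [0.6437, -0.0215, 0.3052]
tool_rot: [[-0.356, 0.25, 0.9], [0.092, 0.968, -0.232], [-0.93, 0.0, -0.368]]
ft_force: [-11.5, -0.6, 21.7]
width: 0.115
```

```bash
python3 - <<'E'
from h import *
import cv2
x=np.load("s.npy"); o=r.observe(); T=o["tool_rot"]
g=R.from_euler("z",-x[2]).apply(o["position"]+.0025*T[:,0]-np.r_[x[0],x[1],0])-[.128,0,.128]
print("r",np.hypot(g[0],g[2]),"theta",np.arctan2(g[2],-g[0])-np.arctan2(40,182),o["ft_force"],o["width"],o["joint_velocities"].round(2))
t=r.get_image("side"); cv2.imwrite("pics/c5.png",cv2.resize(t["color"][110:310,180:520],None,fx=2.3,fy=2.3,interpolation=cv2.INTER_CUBIC))
E
```

```text
r 0.18809240289224302 theta 0.9767163699048493 [-11.5225788   -0.58746618  21.71517634] 0.11489651623736309 [ 0.01  0.1   0.01  0.04 -0.01  0.01  0.01]
```

View pics/c5.png

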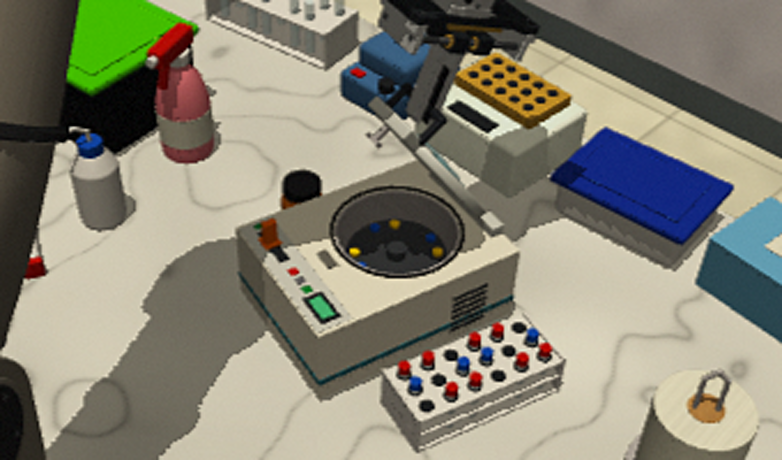

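The lid stands open at about 0.98 rad, with the fingers around the handle (crop (430,125)). The rotor is visible, and the rack, jar and bottles are in place. The arm is still, so I'm handing in.

```bash
python3 - <<'E'
from workcell import r
print(r.hand_in()); o=r.observe(); print(o["time_s"],o["position"],o["ft_force"],o["width"])
E
```

```text
the job is handed in; nothing more can be done
None
the job is handed in; nothing more can be done
```

The centrifuge lid is open at about 0.98 rad (56°), and the gripper is holding it still by its handle. I handed the job in at about 16 s of robot time.

- **Tug:** the lid was caught. With the slide untouched, the pull rose to about 36 N and the lid stopped hard, so I lowered it and let go.
- **Slide:** I pushed it across until it stopped at 15 N. The picture showed it at the green mark.
- **Lift:** the lid then came up freely, with about 4.5 N over the first 9 mm.

**Last checks:** the fingers measured about 11 mm apart on the 12 mm bar, and the arm's joints were at rest. The last picture showed the rack, jar and both bottles where they had stood. I compared their places by eye only. The timer and most of the pipette were outside that picture, so I didn't check them again; the arm only passed the pipette at height.

**What did not agree:** the wrist still read about 25 N at the end, more than the 1.5–3 N the lid needs. Either the fingers are slightly strained against the arc or a fingertip is touching the lid. It stayed steady and well under the limit, so I left it. The lid angle is worked out from the arm's position, not measured directly.

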